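Lay the wet folding comb to dry, balanced level across the drip tray's rib

ROBOT

A 7-joint arm with a two-finger parallel gripper is mounted at the origin on the work surface. World frame = base frame: x ahead of the robot, y to its left, z up, the work surface at z = 0. Lengths are in mm, angles in rad, forces in N, time in s.
With the tool pointing down it reaches from about 425 to 825 mm from the base axis. Payload 3.6 kg.
Tool frame: the origin (TCP) lies midway between the tips of the shut fingers; the grasp point (between the pads) lies behind it (hold_point_z is the z of the grasp point in the tool frame, in mm); z points along the fingers, y is the direction in which the jaws open and shut (so a half turn about z gives the same grasp; the last joint's range is limited). The gripper opens to 93 mm and grips with 3 to 60 N. Pads are 15 mm wide; open, the fingers measure 128 mm over their backs; the gripper's body (75 mm by 188 mm) begins 65 mm behind the grasp point.
Start: joints at [1.181, 0.615, -0.013, 1.423, 0.008, 1.103, -0.04], TCP at [231.298, -607.421, 184.24] pointing down, gripper open.
Joint ranges: [-3.12, 3.12], [-0.3, 2.06], [-1.34, 1.32], [0.26, 2.42], [-1.36, 4.5], [0.01, 1.98], [-2.84, 2.84]. Speed limits (rad/s): [2.79, 2.79, 3.14, 3.14, 3.14, 3.14, 3.14].

INTERFACE

Orientations are given as a unit quaternion [w, x, y, z].
In Python, from workcell import * gives the robot as it stands. The module is installed in compiled form; this text tells all that it offers.
- The arm moves only by the tool servo_tool, never from a script. Its arguments are lists of equal length, an entry for each row: "rot": the turn, a rotation vector about the tool's x, y, z in rad, a list of three; "dp": the shift along the tool's x, y, z in mm, a list of three; "grip": the finger opening in mm, from 0 to 93. In form: {"rot": [[wx, wy, wz], ...], "dp": [[dx, dy, dz], ...], "grip": [grip, ...]}. A call has 1 to 20 rows; each row is the pose to reach, as a shift and turn from the pose commanded when the call began, along the tool's axes at that moment; what a row does not reach only later rows make up. A row lasts 1/10 s, in which the tool goes at most 50 mm and 8.59 degrees, less where a joint would pass 70% of its speed; a pose out of reach is approached as far as the arm can. A call with a gripper value outside its range is refused whole. The fingers move at their own pace and stop on an object; "squeeze" is the grip in N (left out, the last holds). Time passes only in rows, so rows that repeat a pose let the fingers close. It gives the time, the measured TCP pose, the force and the opening at its end, in the units of the state.
- read_state(): the state, without advancing time (a new reading comes with each control period).
- read_camera(name): name is "side" or "top"; returns the picture (480x640x3 uint8, red, green, blue); there is no depth.
- camera_model(name): a dict with "mtx" (3x3 intrinsics, pixels), "distortion" ([k1, k2, p1, p2, k3] as OpenCV has them; the pictures are not rectified), "eye" and "attitude" of the camera in the world. Camera axes: x right, y down, z forward; pixel columns grow to the right and rows downward; lengths in mm; the calibration is good to about 2 mm. A picture is of the moment at which its call begins. camera_model takes no time and is no camera call.
- job_done(): hands the job in, once; it reports no verdict.
The state is a dict: "time": time; "joint_pos": joint angles; "dq": joint speeds; "tau": joint torques, N m; "tcp_pos": TCP position; "ee_rot": TCP orientation; "contact_force": force on the tool from outside, world axes, zero at the start; "ft_torque": the same for the moment, N m; "width": opening from 0.0 (shut) to 1.0 (fully open).
Only numpy, scipy, OpenCV 4.12 (cv2) and the standard library are available. Lean on these libraries where they do the work, as an engineer would, in place of code of your own. Each camera call takes 0.05 s, during which the arm holds its last target. There are 200 camera calls.

TASK

The chrome folding comb was put away wet, on edge in the steel wall pocket. Take it out and lay it flat and level, squarely across the raised rib of the drip tray, balanced on the rib alone with both ends free in the air so that no water runs into its hinge, and let it go there. Its halves' weights are unknown, so find the balance point by trying; leave the key, the trinket box and the timer undisturbed where they stand.

Things in the scene. Friction and masses are not known exactly. Their poses are not given: they have to be found in the camera images.
- comb: chrome folding comb, locked open, rigid, 190 mm long; origin at mid length, width and thickness; own x from handle end (-95) to tooth end (+95), y across, z through the thickness. Handle: flat slab 34 wide, 12 thick, x -95 to +25; toothed blade 30 wide, 6 thick, x +25 to +95. Starts on its long edge (34 high) in a slot; on edge it stands alone, and topples if leaned over 19 degrees
- comb_tip (a point): middle of the comb's tooth end, 95 mm along own x from its origin. The broad faces are alike; either may lie up. The comb weighs 75 to 145 g in all: handle 55 to 78 g, blade 20 to 64 g, not known beforehand, so its balance point lies on its own x axis anywhere from 16 mm to the handle side to 16 mm to the blade side of its origin
- pocket: steel wall pocket with two slots, fixed on a maple panel; origin on the counter under it, own x to the panel, y along the slots. It spans x -63 to +75, y -135 to +135 mm. Back plate front at x +55, top 71 high; maple panel behind it to x +75, top 80 high. The comb stands on edge in one slot and the key in the other; their tops are 56 and 58 above the counter
- slot_front (a point): middle of the floor of the slot farther from the panel, at own x -50 of the pocket, 22 mm above the counter. The slot runs along the pocket's y, 230 long and 15 wide inside; its walls are 2 thick, their tops 39 above the counter (17 above the slot floor)
- slot_rear (a point): the same for the slot nearer the panel, at own x +10 of the pocket, 60 mm from the other slot; same height and sizes
- tray: fixed stainless drip tray, 260 (own x) by 150 mm (own y); origin on the counter under its centre. Floor 6, rim 18 above the counter. One raised straight rib stands along own y in the middle. The comb is to lie along the tray's own x, across the rib, either end to either side
- rib_top (a point): middle of the flat top of the rib, 36 mm above the counter and 30 above the tray floor; the rib is 12 wide (tray x) and 140 long (tray y). Off balance, the comb tips about 20 degrees until its low end lies on the tray floor, and mostly stays propped there; balanced, it lies level, and may rock a little for some seconds if let go carelessly
- key: yellow plastic parcel locker key, 79 mm long (own x -20 to +59), 36 high and 11 thick, standing on edge in the other slot of the pocket; origin in the middle of its bow. Bystander
- trinket_box: round white ceramic trinket box with lid, 86 mm in diameter, 69 high with its knob; origin under its centre. Loose bystander on the counter
- timer: grey plastic twist timer, 74 mm square, 57 high with its dial; origin under its centre. Loose bystander on the counter
There are look-alikes about, which are no part of the job. Of the things that look like the comb, the larger one is meant.

How it is judged (in metres and radians):
At the end, for the whole second after the job is handed in: The comb rests alone on the rib's top: level within 4 degrees, within 17 degrees of square across it, its middle within 60 mm of the rib's middle along the rib and 30 mm across, still and let go; key within 15 mm and trinket box and timer within 10 mm of where they began (angle between the z axis of comb and the z axis of tray, either way round below 0.07 rad and angle between the x axis of comb and the x axis of tray, either way round below 0.3 rad and z of comb in the frame of tray between 0.038 and 0.047 m and x of comb in the frame of tray between -0.03 and 0.03 m and y of comb in the frame of tray between -0.06 and 0.06 m and linear speed of comb below 0.02 m/s and angular speed of comb below 0.5 rad/s and contact force between comb and the fingers below 0.1 N and contact force between comb and tray above 0.3 N and distance of key from where it was at the start of the episode below 0.015 m and distance of each of trinket_box, timer from where it was at the start of the episode below 0.01 m); the robot touches nothing.
It fails at once if the key is disturbed (moved more than 15 mm) (distance of key from where it was at the start of the episode above 0.015 m).
It fails at once if the trinket box is pushed (more than 10 mm) or tipped (distance of trinket_box from where it was at the start of the episode above 0.01 m or angle between trinket_box's own z axis and vertical above 0.2 rad).
It fails at once if the timer is pushed (more than 10 mm) or tipped (distance of timer from where it was at the start of the episode above 0.01 m or angle between timer's own z axis and vertical above 0.2 rad).
It also fails if it takes over 72 s, if anything falls off the work surface, if the arm or the gripper's body presses on something with over 40 N, if the wrist force passes 120 N, or if a joint passes its speed limit or range.

## Working session

There is one attempt and no reset: what is moved stays moved. The work goes in short steps, Python scripts to look and compute and a tool call to move; the robot and the scene stay as the last step left them, time stands still between calls to the robot, and variables do not carry over. Pictures are saved under pics/ and viewed, about 8 in all and at most 12, crops included, and the job is handed in when it is done.

Besides the shell and the picture viewer there is one more tool, called as name(argument=value, ...) on one line, values as JSON. servo_tool: Moves the arm, as the interface text tells. Its arguments: {"type":"object","properties":{"rot":{"type":"array"},"dp":{"type":"array"},"grip":{"type":"array"},"squeeze":{"type":"number"}},"required":["rot","dp","grip"]}

```bash
mkdir -p pics; cat > h.py <<'E'
from workcell import *
import numpy as np, cv2
from scipy.spatial.transform import Rotation as R
def cam(n):
    m=camera_model(n); return m
def snap(n,f=None):
    im=cv2.cvtColor(read_camera(n),cv2.COLOR_RGB2BGR)
    if f: cv2.imwrite('pics/'+f,im)
    return im
E
python3 - <<'E'
from h import *
s=read_state(); print(s)
for n in('top','side'): print(n,camera_model(n)); snap(n,n+'0.png')
E
```

```text
{'time': 0.0, 'joint_pos': array([ 1.1805355 ,  0.61589683, -0.01265422,  1.4248791 ,  0.00809727,
        1.10337277, -0.04041413]), 'dq': array([ 2.18649434e-03,  7.25398462e-04,  6.09225481e-04, -7.02996636e-05,
        7.43424821e-04,  7.01960471e-04, -1.00067540e-03]), 'tau': array([-8.88263021e-04, -4.58931720e+01,  2.09314814e-01, -1.65744513e+01,
       -6.09831442e-02,  2.05053587e-02,  2.37183194e-04]), 'tcp_pos': array([ 230.98557534, -606.64867038,  183.1022483 ]), 'ee_rot': array([-1.23152064e-03,  9.83497121e-01,  1.80919437e-01, -2.31978541e-04]), 'contact_force': array([-0.41714115, -0.47050711,  1.25986479]), 'ft_torque': array([ 0.06181592, -0.03095553, -0.01415667]), 'width': 1.0000353068660999}
top {'mtx': array([[582.79522728,   0.        , 318.99778569],
       [  0.        , 582.79522728, 244.27577332],
       [  0.        ,   0.        ,   1.        ]]), 'distortion': array([0.0007431, 0.       , 0.       , 0.       , 0.       ]), 'eye': array([ 310.09174217,   27.63218098, 1262.18354066]), 'attitude': array([ 0.04026931, -0.69633027,  0.7155995 , -0.03768144])}
side {'mtx': array([[462.11467241,   0.        , 321.84543431],
       [  0.        , 462.11467241, 240.38234606],
       [  0.        ,   0.        ,   1.        ]]), 'distortion': array([0.01607644, 0.        , 0.        , 0.        , 0.        ]), 'eye': array([ 50.3598642 , 767.38476722, 551.71451308]), 'attitude': array([ 0.11467721, -0.21574746,  0.83697851, -0.48966228])}
```

View pics/top0.png

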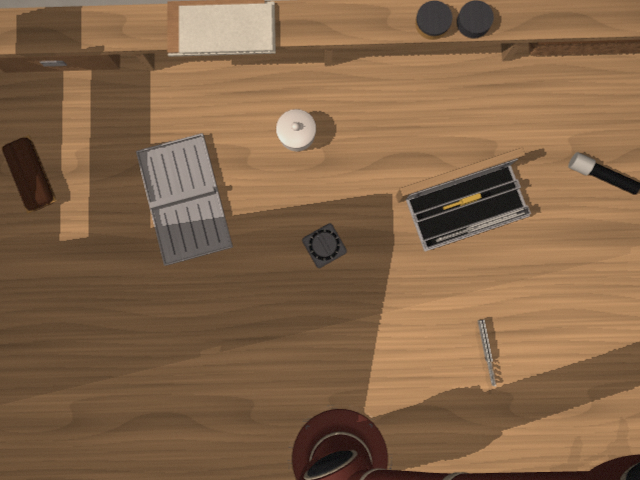

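View pics/side0.png

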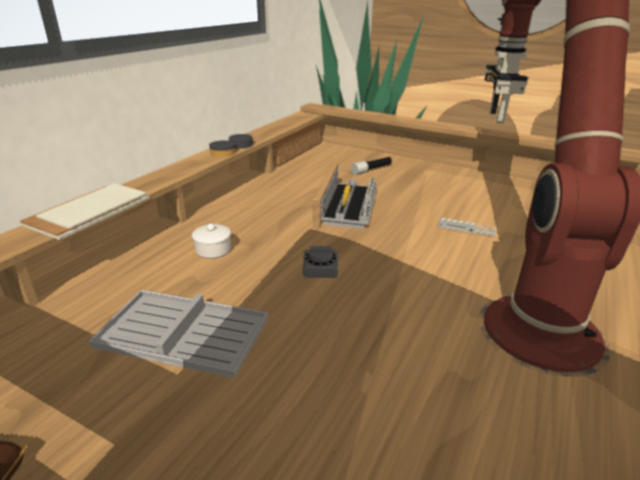

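```bash
python3 - <<'E'
from h import *
im=cv2.imread('pics/top0.png')
a=cv2.resize(im[140:260,385:545],(800,600),interpolation=cv2.INTER_CUBIC)
cv2.imwrite('pics/crop_p.png',a)
b=cv2.resize(im[125:275,130:240],(587,800)[:2],interpolation=cv2.INTER_CUBIC)
cv2.imwrite('pics/crop_t.png',cv2.resize(im[125:275,90:290],(800,600),interpolation=cv2.INTER_CUBIC))
E
```

```text
(no output)
```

View pics/crop_p.png

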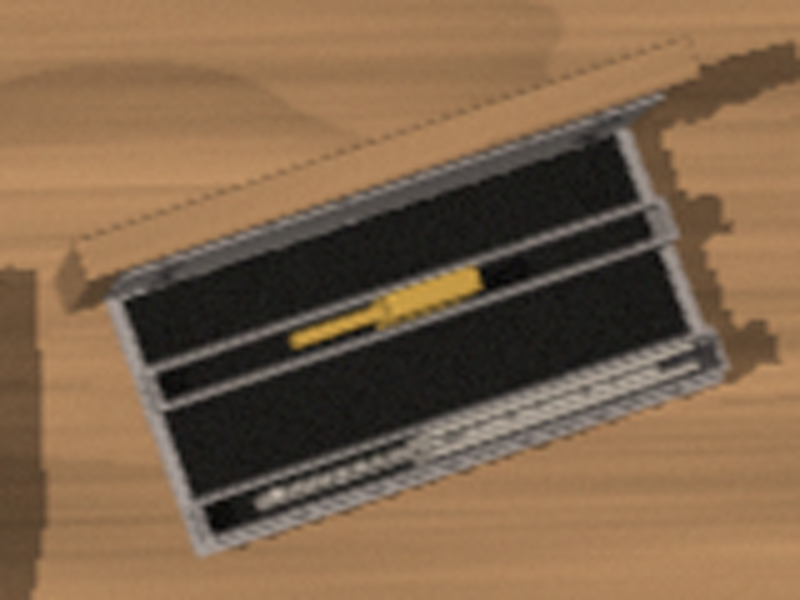

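View pics/crop_t.png

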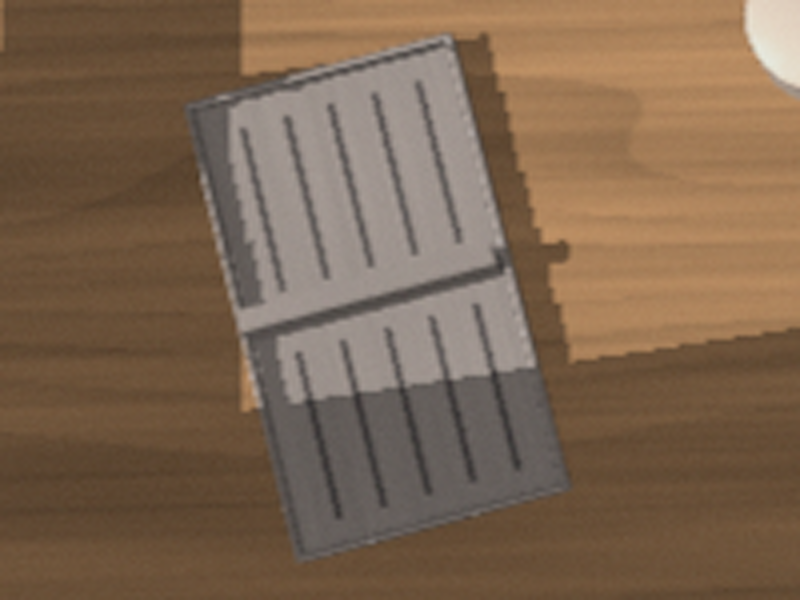

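```bash
cat >> h.py <<'E'
def w2q(q): return R.from_quat(np.r_[q[1:],q[0]])
def ray(n,uv):
    m=camera_model(n); p=cv2.undistortPoints(np.array([[uv]],float),m['mtx'],m['distortion'])[0,0]
    return m['eye'], w2q(m['attitude']).apply([p[0],p[1],1])
def onz(n,uv,z):
    e,d=ray(n,uv); return e+d*(z-e[2])/d[2]
def proj(n,P):
    m=camera_model(n); r=w2q(m['attitude']).inv(); P=np.atleast_2d(np.array(P,float))
    return cv2.projectPoints(r.apply(P-m['eye']),np.zeros(3),np.zeros(3),m['mtx'],m['distortion'])[0][:,0]
E
python3 - <<'E'
from h import *
np.set_printoptions(precision=1,suppress=True)
P=lambda u,v,z:onz('top',(385+u/5-.4,140+v/5-.4),z)
T=lambda u,v,z:onz('top',(90+u/4-.4,125+v/4-.4),z)
tip=P(258,500,54);h=P(703,357,56);j=P(415,448,56)
d=h-tip;print('comb',tip,j,h,np.linalg.norm(d[:2]),np.degrees(np.arctan2(d[1],d[0])))
a=P(205,552,39);b=P(728,373,39);d=b-a;print('pocket front',a,b,np.linalg.norm(d[:2]),np.degrees(np.arctan2(d[1],d[0])))
a=P(155,375,39);b=P(665,208,39);print('rear slot',a,b)
C=[T(190,105,18),T(450,38,18),T(568,487,18),T(300,558,18)]
print('tray',*C,np.mean(C,0))
for i in range(4):
    d=C[(i+1)%4]-C[i];print(np.linalg.norm(d[:2]),np.degrees(np.arctan2(d[1],d[0])))
print('rib',T(241,318,36),T(502,255,36))
print('box',onz('top',(296,127),60),'timer',onz('top',(324,245),45))
s=read_state();print(w2q(s['ee_rot']).as_matrix())
E
```

```text
comb [ 447.  -214.3   54. ] [ 466.8 -280.4   56. ] [ 501.8 -402.8   56. ] 196.23286911894232 -73.77954961657285
pocket front [ 427.3 -194.    39. ] [ 497.4 -418.9   39. ] 235.6586152136461 -72.69565356289415
rear slot [ 503.3 -176.3   39. ] [ 569.2 -396.9   39. ]
tray [664.7 423.   18. ] [698.3 280.4  18. ] [448.6 218.2  18. ] [414.3 362.2  18. ] [556.5 320.9  18. ]
146.5443763479408 -76.72793058090895
257.3509012898324 -166.01380133483352
148.04078673761728 103.39440147626324
257.6526773099245 13.652655806102876
rib [542.2 389.2  36. ] [572.5 249.4  36. ]
box [695.   72.3  60. ] timer [443.1  19.8  45. ]
[[ 0.9  0.4 -0. ]
 [ 0.4 -0.9  0. ]
 [-0.  -0.  -1. ]]
```

```bash
cat >> h.py <<'E'
def plan(pos,yaw,tilt=0,tiltax=None):
    """tool down with tool y at world yaw (deg); tilt deg about world axis tiltax"""
    s=read_state(); Ro=w2q(s['ee_rot']); y=np.array([np.cos(np.radians(yaw)),np.sin(np.radians(yaw)),0]); z=np.array([0,0,-1.])
    Rn=R.from_matrix(np.c_[np.cross(y,z),y,z])
    if tilt: Rn=R.from_rotvec(np.radians(tilt)*np.array(tiltax))*Rn
    print('t',round(s['time'],2),'rot',(Ro.inv()*Rn).as_rotvec().round(4),'dp',Ro.inv().apply(np.array(pos)-s['tcp_pos']).round(1))
def ft(n=8):
    F=[]
    for i in range(n):
        read_camera('top'); s=read_state(); F.append(np.r_[s['contact_force'],1000*s['ft_torque']])
    F=np.array(F); return F.mean(0),F.std(0)/np.sqrt(n)
E
python3 - <<'E'
from h import *
import workcell
print([k for k in dir(workcell) if k[0]!='_'], getattr(workcell,'hold_point_z',None))
print(ft(4))
plan((474,-305,140),16.9)
E
```

```text
['MotionError', 'camera_model', 'hold_point_z', 'job_done', 'read_camera', 'read_state'] -18.8
(array([  0.08106942,   0.46883562,  -0.1706237 ,   2.30155534,
       -19.01059514, -22.23388727]), array([ 0.35003111,  0.18392361,  0.17045971, 18.43645119, 17.42094357,
       27.29047203]))
t 0.3 rot [-7.0000e-04 -6.0000e-04 -1.5019e+00] dp [ 334.5 -196.    44. ]
```

servo_tool(rot=[[0, 0, -1.5], [0, 0, -1.5], [0, 0, -1.5], [0, 0, -1.5], [0, 0, -1.5], [0, 0, -1.5], [0, 0, -1.5], [0, 0, -1.5], [0, 0, -1.5], [0, 0, -1.5], [0, 0, -1.5], [0, 0, -1.5]], dp=[[334, -196, 44], [334, -196, 44], [334, -196, 44], [334, -196, 44], [334, -196, 44], [334, -196, 44], [334, -196, 44], [334, -196, 44], [334, -196, 44], [334, -196, 44], [334, -196, 44], [334, -196, 44]], grip=[40, 40, 40, 40, 40, 40, 40, 40, 40, 40, 40, 40])

```text
time: 1.5
tcp_pos: [473.5, -305.8, 140.2]
ee_rot: [-0.0, 0.598, 0.802, 0.0]
contact_force: [-0.2, 0.6, 1.2]
width: 0.429
```

```bash
python3 - <<'E'
from h import *
s=read_state();print(s['tcp_pos'],s['width']*93,s['joint_pos'])
plan((474,-305,43),16.9)
E
```

```text
[ 473.45267046 -305.82299854  140.22648731] 39.93148531007925 [ 0.81214666  0.55991729 -0.4326264   1.72749109  0.28435996  0.91663518
  0.55214927]
t 1.5 rot [ 0.    -0.    -0.006] dp [ 0.6  0.8 97.2]
```

servo_tool(rot=[[0, 0, -0.006], [0, 0, -0.006], [0, 0, -0.006], [0, 0, -0.006], [0, 0, -0.006], [0, 0, -0.006], [0, 0, -0.006], [0, 0, -0.006], [0, 0, -0.006]], dp=[[0.6, 0.8, 45], [0.6, 0.8, 80], [0.6, 0.8, 97], [0.6, 0.8, 97], [0.6, 0.8, 97], [0.6, 0.8, 97], [0.6, 0.8, 97], [0.6, 0.8, 97], [0.6, 0.8, 97]], grip=[40, 40, 40, 40, 5, 5, 5, 5, 5], squeeze=20)

```text
time: 2.4
tcp_pos: [474.6, -304.8, 43.9]
ee_rot: [0.001, 0.594, 0.804, 0.0]
contact_force: [-0.1, -0.3, 0.8]
width: 0.071
```

servo_tool(rot=[[0, 0, 0], [0, 0, 0], [0, 0, 0], [0, 0, 0], [0, 0, 0], [0, 0, 0]], dp=[[0, 0, -15], [0, 0, -30], [0, 0, -50], [0, 0, -70], [0, 0, -70], [0, 0, -70]], grip=[5, 5, 5, 5, 5, 5])

```text
time: 3.0
tcp_pos: [474.2, -304.6, 113.2]
ee_rot: [0.0, 0.594, 0.805, -0.0]
contact_force: [-0.5, -0.3, 0.0]
width: 0.056
```

```bash
python3 - <<'E'
from h import *
t=snap('top');s=snap('side')
a=cv2.resize(t[130:270,380:580],(560,392));b=cv2.resize(s[150:260,280:440],(560,385))
cv2.imwrite('pics/g1.png',np.vstack([a,b])[:600] if 0 else cv2.resize(np.vstack([a,b]),(432,600)))
print(read_state()['tcp_pos'],read_state()['width']*93)
E
```

```text
[ 473.35363868 -304.30325853  112.14107418] 4.945555365441536
```

View pics/g1.png

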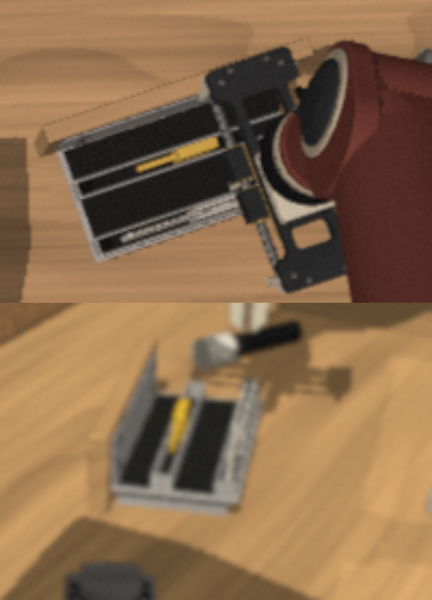

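```bash
python3 - <<'E'
from h import *
print(proj('side',[(473.5,-304.5,112),(474,-305,56),(446.7,-214,54),(501.5,-396,56)]),proj('top',[(473.5,-304.5,112),(474,-305,56),(501.5,-396,56)]))
t=snap('side');a=cv2.resize(t[125:245,300:460],(800,600),interpolation=cv2.INTER_CUBIC);cv2.imwrite('pics/g2.png',a)
E
```

```text
[[369.99793636 171.33933803]
 [368.41473462 190.91722221]
 [364.02680482 206.38221166]
 [372.15719734 177.9629503 ]] [[486.50679232 221.71268857]
 [479.20371068 225.45414057]
 [521.97574185 211.24077841]]
```

View pics/g2.png

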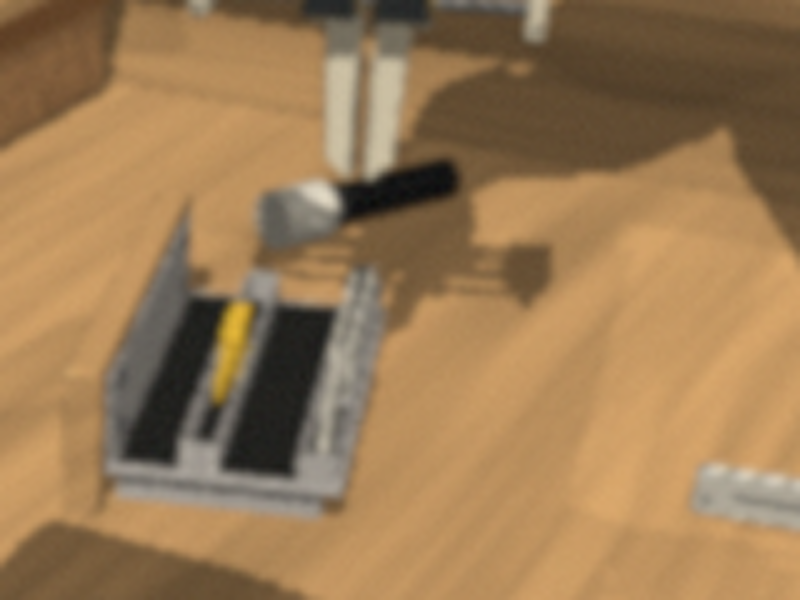

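```bash
python3 - <<'E'
from h import *
print(proj('side',[(231,-607,184),(231,-607,220)]))
e,d=ray('side',(372,159.4))
for y in(-305,-340,-380):print(e+d*(y-e[1])/d[1])
im=cv2.imread('pics/side0.png');g=im[100:135,480:530].astype(int).min(2)
for r in g[::2,::2]:print(*[f'{v:3d}' for v in r])
E
```

```text
[[492.89637601 129.98669161]
 [495.54458085 117.23746255]]
[ 470.66119741 -305.          145.13092904]
[ 484.3787987  -340.          131.86104134]
[ 500.05605731 -380.          116.69545538]
 88  96 102 113 116 111  79  28  22  69 104  99 114  91  95 119 124 127 128 129 130 131 130 132 131
 78  76  78  81  86  92  64  26  22  83 101 137 141  92  97 119 120 118 119 122 121 122 123 124 125
 78  78  77  77  76  78  52  20  29  92 105 145 139  94 105 119 121 121 121 122 122 124 123 125 122
 75  76  77  75  79  78  48  27  33  80 110 149 124  90 103 116 117 119 118 119 119 118 119 118 121
 82  79  76  77  77  76  41  31  51  80 118 150 112  92 111 116 115 114 116 115 116 118 116 117 117
 82  82  82  82  81  74  28  19  54  83 136 151 112  96 115 115 115 114 117 115 114 116 115 117 119
 84  85  84  84  83  68  28  29  67  88 144 149 110  95 113 114 116 114 115 114 114 113 113 113 112
 83  86  84  84  84  74  64  68  81 107 151 141  94  88  96 112 113 115 114 114 115 113 114 112 112
 81  81  80  81  81  81  81  82  80 114 153 138  92  85  83 105 119 121 120 119 120 119 117 120 122
 85  82  
[... 190 characters left out ...]

 85  85  84  85  83  85  86  85  83  82  84  81  83  84  84  84  85 109 123 121 119 118 117 118 117
 82  83  81  83  84  84  83  83  83  82  82  83  83  84  84  83  83  93 116 122 122 121 122 122 119
 82  81  82  83  83  80  83  81  80  80  82  79  81  80  80  81  80  83 111 121 119 121 119 119 120
 72  68  71  73  76  78  78  78  82  79  83  80  81  80  80  79  80  79 100 118 118 119 116 117 118
 67  58  59  61  60  64  67  69  72  72  72  77  78  77  78  79  79  81  93 119 119 119 119 118 119
 67  61  58  59  57  60  62  63  65  64  65  66  68  67  69  73  73  73  79 107 117 118 119 120 119
 57  56  57  58  60  59  59  62  60  63  61  59  61  63  63  64  64  64  66  94 105 108 108 111 113
```

servo_tool(rot=[[0, 0, 0], [0, 0, 0], [0, 0, 0], [0, 0, 0], [0, 0, 0], [0, 0, 0], [0, 0, 0]], dp=[[0, 0, 0], [0, 0, 0], [0, 0, 40], [0, 0, 70], [0, 0, 85], [0, 0, 92], [0, 0, 92]], grip=[40, 40, 40, 40, 40, 40, 40])

```text
time: 3.85
tcp_pos: [473.8, -304.2, 20.4]
ee_rot: [-0.001, 0.594, 0.805, -0.0]
contact_force: [0.3, 0.2, 0.8]
width: 0.43
```

```bash
python3 - <<'E'
from h import *
t=snap('side');a=cv2.resize(t[125:245,300:460],(800,600),interpolation=cv2.INTER_CUBIC);cv2.imwrite('pics/g3.png',a)
s=read_state();print(s['tcp_pos'],s['width']*93,s['contact_force'])
E
```

```text
[ 474.5787356  -304.57958945   21.33940663] 40.43952385222514 [-0.26458128 -0.26027127  0.53747149]
```

View pics/g3.png

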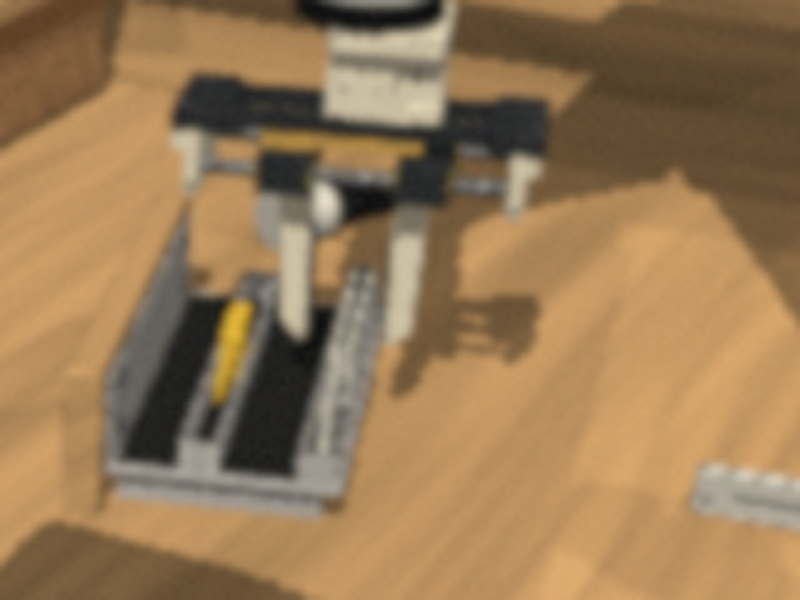

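servo_tool(rot=[[0, 0, 0], [0, 0, 0], [0, 0, 0], [0, 0, 0], [0, 0, 0], [0, 0, 0], [0, 0, 0]], dp=[[0, 0, 4], [0, 0, 8], [0, 0, 8], [0, 0, 8], [0, 0, 8], [0, 0, 8], [0, 0, 8]], grip=[40, 40, 5, 5, 5, 5, 5], squeeze=20)

```text
time: 4.6
tcp_pos: [474.4, -304.7, 13.4]
ee_rot: [0.0, 0.594, 0.805, 0.0]
contact_force: [-0.1, 0.1, 1.1]
width: 0.127
```

servo_tool(rot=[[0, 0, 0], [0, 0, 0], [0, 0, 0], [0, 0, 0], [0, 0, 0]], dp=[[0, 0, -20], [0, 0, -45], [0, 0, -80], [0, 0, -105], [0, 0, -105]], grip=[5, 5, 5, 5, 5], squeeze=20)

```text
time: 5.1
tcp_pos: [476.8, -305.6, 121.7]
ee_rot: [0.004, 0.594, 0.804, 0.001]
contact_force: [0.6, -0.0, -0.3]
width: 0.127
```

```bash
python3 - <<'E'
from h import *
s=read_state();print(s['tcp_pos'],s['width']*93,s['contact_force'])
plan((570,-75,118),103.6)
a=np.radians(13.6);ax=(np.cos(a),np.sin(a),0)
y=np.radians(103.6); 
E
```

```text
[ 476.80838068 -305.59752514  121.68274877] 11.773453940839003 [ 0.56446624 -0.00590541 -0.31998044]
t 5.1 rot [ 2.0000e-04  8.5000e-03 -1.5093e+00] dp [193.  156.9   3.5]
```

servo_tool(rot=[[0, 0, -0.15], [0, 0, -0.3], [0, 0, -0.45], [0, 0, -0.6], [0, 0, -0.75], [0, 0, -0.9], [0, 0, -1.05], [0, 0, -1.2], [0, 0, -1.35], [0, 0, -1.51], [0, 0, -1.51], [0, 0, -1.51], [0, 0, -1.51], [0, 0, -1.51]], dp=[[20, 16, 3], [40, 32, 3], [60, 48, 3], [80, 64, 3], [100, 80, 3], [120, 96, 3], [140, 112, 3], [160, 128, 3], [180, 144, 3], [193, 157, 3], [193, 157, 3], [193, 157, 3], [193, 157, 3], [193, 157, 3]], grip=[5, 5, 5, 5, 5, 5, 5, 5, 5, 5, 5, 5, 5, 5])

```text
time: 6.5
tcp_pos: [566.8, -75.7, 114.9]
ee_rot: [-0.001, -0.117, 0.993, -0.001]
contact_force: [-0.5, 0.3, -1.4]
width: 0.126
```

```bash
python3 - <<'E'
from h import *
s=read_state();print(s['tcp_pos'],s['width']*93,s['contact_force'],s['joint_pos'])
a=np.radians(13.6);ax=(np.cos(a),np.sin(a),0)
plan((570,-75,40),103.6,-28,ax)
plan((570,-75,-3),103.6,-28,ax)
t=snap('side','c.png'); print(proj('side',[s['tcp_pos']]))
cv2.imwrite('pics/g4.png',cv2.resize(t[100:280,200:440],(800,600),interpolation=cv2.INTER_CUBIC))
E
```

```text
[566.79595133 -75.66355838 114.86404053] 11.714722821074552 [-0.51676859  0.33753531 -1.36017698] [ 0.58475311  0.69782264 -0.82045753  1.72503043  0.59878458  0.98913256
  1.34296507]
t 6.5 rot [ 0.4878 -0.0019 -0.0023] dp [-3.4 -0.  74.9]
t 6.5 rot [ 0.4878 -0.0019 -0.0023] dp [ -3.4   0.  117.9]
[[294.25771679 193.39852511]]
```

View pics/g4.png

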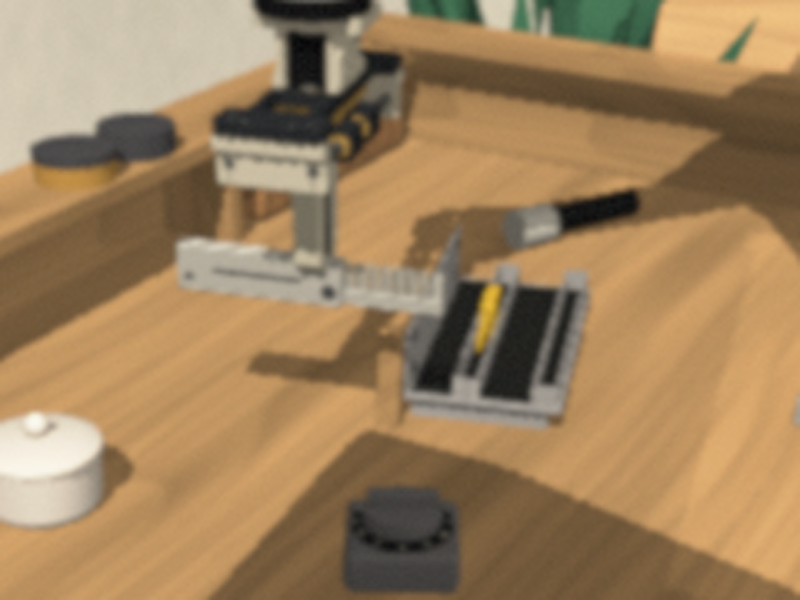

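servo_tool(rot=[[0.12, 0, 0], [0.25, 0, 0], [0.37, 0, 0], [0.49, 0, 0], [0.49, 0, 0], [0.49, 0, 0], [0.49, 0, 0], [0.49, 0, 0], [0.49, 0, 0]], dp=[[0, 0, 20], [0, 0, 40], [0, 0, 60], [0, 0, 80], [0, 0, 100], [0, 0, 112], [0, 0, 116], [0, 0, 118], [0, 0, 118]], grip=[5, 5, 5, 5, 5, 5, 5, 5, 5])

```text
time: 7.45
tcp_pos: [568.0, -75.4, -2.0]
ee_rot: [0.029, -0.114, 0.963, -0.241]
contact_force: [-0.8, -0.5, -1.3]
width: 0.125
```

servo_tool(rot=[[0, 0, 0], [0, 0, 0], [0, 0, 0], [0, 0, 0], [0, 0, 0], [0, 0, 0], [0, 0, 0], [0, 0, 0], [0, 0, 0], [0, 0, 0]], dp=[[0, 0, 0], [0, 0, 0], [0, 0, 0], [0, 0, -10], [0, 0, -20], [0, 0, -35], [0, 0, -60], [0, 0, -100], [0, 0, -120], [0, 0, -120]], grip=[45, 45, 45, 45, 45, 45, 60, 60, 60, 60])

```text
time: 8.45
tcp_pos: [555.9, -15.2, 106.7]
ee_rot: [0.033, -0.116, 0.963, -0.239]
contact_force: [-0.1, -0.4, 0.1]
width: 0.64
```

servo_tool(rot=[[-0.12, 0, 0], [-0.25, 0, 0], [-0.37, 0, 0], [-0.49, 0, 0], [-0.49, 0, 0]], dp=[[0, 0, 0], [0, 0, 0], [0, 0, 0], [0, 0, 0], [0, 0, 0]], grip=[60, 60, 60, 60, 60])

```text
time: 8.95
tcp_pos: [554.3, -27.8, 101.5]
ee_rot: [-0.001, -0.112, 0.994, -0.001]
contact_force: [0.2, -0.9, -0.0]
width: 0.649
```

```bash
python3 - <<'E'
from h import *
s=read_state();print(s['tcp_pos'],s['width']*93)
t=snap('side','s5.png');u=snap('top','t5.png')
a=cv2.resize(t[140:280,220:420],(560,392));b=cv2.resize(u[100:300,280:500],(431,392))
cv2.imwrite('pics/g5.png',cv2.resize(np.hstack([a,b]),(800,316)))
E
```

```text
[554.34441134 -27.81715469 101.54605979] 60.395051714382916
```

View pics/g5.png

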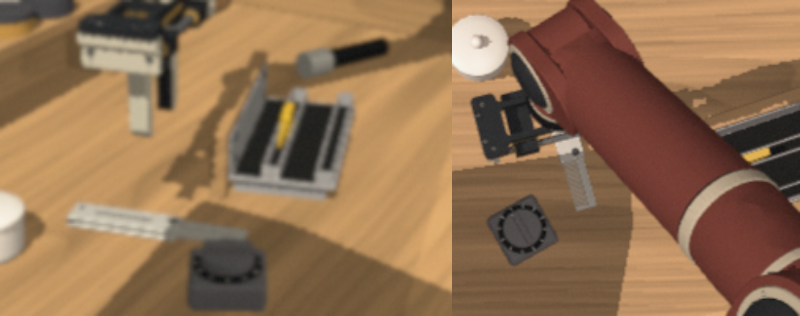

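```bash
python3 - <<'E'
from h import *
np.set_printoptions(precision=1,suppress=True)
def blob(f,x0,x1,y0,y1,seed,st=60):
    im=cv2.imread('pics/'+f);h=cv2.cvtColor(im,cv2.COLOR_BGR2HSV)
    m=np.zeros(im.shape[:2],np.uint8);m[y0:y1,x0:x1]=(h[y0:y1,x0:x1,1]<st)&(h[y0:y1,x0:x1,2]>50)
    m=cv2.morphologyEx(m,cv2.MORPH_CLOSE,np.ones((3,3)))
    n,l,s,c=cv2.connectedComponentsWithStats(m)
    for i in range(1,n):
        if s[i,4]>40:
            print(f,s[i],c[i]);
            k=max(cv2.findContours((l==i).astype(np.uint8),0,1)[0],key=cv2.contourArea)
            bx=cv2.boxPoints(cv2.minAreaRect(k));print(bx.tolist())
            z=12 if f[0]=='s' else 9
            for b in bx:print('   ',onz('side' if f[0]=='s' else 'top',b,z))
blob('s5.png',240,340,222,262,None)
blob('t5.png',340,375,180,240,None)
E
```

```text
s5.png [324 222  16   4  49] [332.4 223.1]
[[324.0, 222.0], [339.0, 222.0], [339.0, 225.0], [324.0, 225.0]]
    [ 530.8 -159.8   12. ]
    [ 497.9 -179.2   12. ]
    [ 490.5 -164.4   12. ]
    [ 523.1 -145.4   12. ]
s5.png [ 250  230   87   32 1096] [298.6 244.7]
[[247.09933471679688, 249.98695373535156], [251.51657104492188, 227.16448974609375], [339.2618103027344, 244.14744567871094], [334.8445739746094, 266.96990966796875]]
    [616.4  50.2  12. ]
    [672.5 -44.5  12. ]
    [447.2 -78.6  12. ]
    [411.9  13.9  12. ]
t5.png [340 182  31  51 720] [356.8 205.5]
[[338.1764831542969, 182.7058868408203], [358.1764831542969, 177.7058868408203], [371.1764831542969, 229.7058868408203], [351.1764831542969, 234.7058868408203]]
    [583.3 -15.3   9. ]
    [593.2 -59.4   9. ]
    [477.6 -83.6   9. ]
    [467.9 -39.9   9. ]
```

```bash
python3 - <<'E'
from h import *
plan((530,230,160),103.6)
E
```

```text
t 9.05 rot [-0.0005 -0.002  -0.0025] dp [-35.5 249.3 -58. ]
```

servo_tool(rot=[[0, 0, 0], [0, 0, 0], [0, 0, 0], [0, 0, 0], [0, 0, 0], [0, 0, 0], [0, 0, 0], [0, 0, 0]], dp=[[-5, 30, -30], [-10, 75, -58], [-20, 120, -58], [-25, 165, -58], [-35, 210, -58], [-35, 249, -58], [-35, 249, -58], [-35, 249, -58]], grip=[60, 60, 60, 60, 60, 60, 60, 60])

```text
time: 9.85
tcp_pos: [527.2, 234.1, 161.0]
ee_rot: [-0.0, -0.122, 0.992, -0.001]
contact_force: [0.5, -0.4, 0.3]
width: 0.645
```

```bash
python3 - <<'E'
from h import *
t=snap('top','t6.png');s=snap('side','s6.png')
a=cv2.resize(t[120:280,290:450],(600,600),interpolation=cv2.INTER_CUBIC)
cv2.imwrite('pics/g6.png',a)
E
```

```text
(no output)
```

View pics/g6.png

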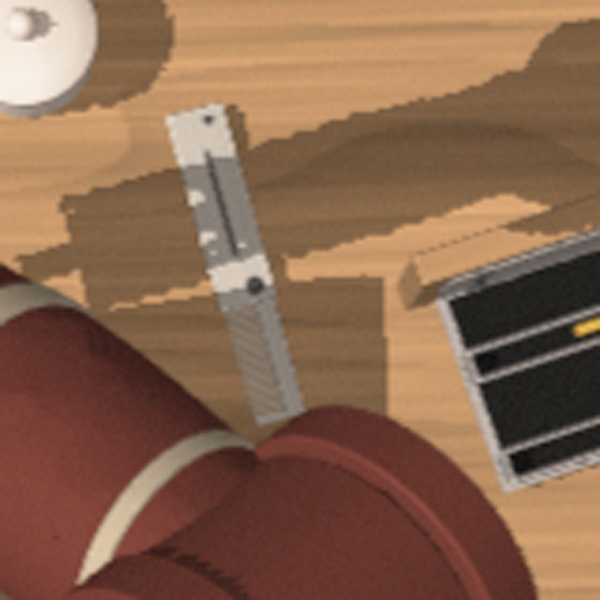

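```bash
python3 - <<'E'
from h import *
np.set_printoptions(precision=1,suppress=True)
P=lambda u,v,z:onz('top',(290+u/3.75-.4,120+v/3.75-.4),z)
h=P(194,112,12);j=P(246,289,12);t=P(280,418,9)
print(h,j,t)
d=(h-t)[:2];L=np.linalg.norm(d);d/=L;print(L,np.degrees(np.arctan2(d[1],d[0])))
mid=(h+t)[:2]/2; print(mid, j[:2]+25*d)
yaw=np.degrees(np.arctan2(d[1],d[0]))+90
c=(mid+j[:2]+25*d)/2
plan((*c,70),yaw)
E
```

```text
[656.8 -24.4  12. ] [550.7 -51.3  12. ] [475.  -68.5   9. ]
187.03200744359876 13.656210894421394
[565.9 -46.5] [575.  -45.4]
t 9.95 rot [-0. -0.  0.] dp [  25.1 -278.4   91.4]
```

servo_tool(rot=[[0, 0, 0], [0, 0, 0], [0, 0, 0], [0, 0, 0], [0, 0, 0], [0, 0, 0], [0, 0, 0], [0, 0, 0], [0, 0, 0]], dp=[[5, -45, 0], [10, -90, 30], [15, -135, 60], [20, -180, 91], [20, -225, 91], [22, -260, 91], [23, -279, 91], [23, -279, 91], [23, -279, 91]], grip=[60, 60, 60, 60, 60, 60, 60, 60, 60])

```text
time: 10.85
tcp_pos: [572.4, -45.3, 70.1]
ee_rot: [-0.0, -0.118, 0.993, 0.0]
contact_force: [0.8, 1.5, -0.3]
width: 0.643
```

```bash
python3 - <<'E'
from h import *
plan((566,-46.5,-18),103.6)
E
```

```text
t 10.85 rot [ 0.0008 -0.0001 -0.0005] dp [ 6.5  0.3 88.1]
```

servo_tool(rot=[[0, 0, 0], [0, 0, 0], [0, 0, 0], [0, 0, 0], [0, 0, 0]], dp=[[6, 0, 30], [6, 0, 60], [6, 0, 80], [6, 0, 88], [6, 0, 88]], grip=[60, 60, 60, 60, 60])

```text
time: 11.35
tcp_pos: [566.3, -44.7, -18.3]
ee_rot: [-0.001, -0.12, 0.993, 0.001]
contact_force: [0.3, -0.1, -0.0]
width: 0.648
```

```bash
python3 - <<'E'
from h import *
s=read_state();print(s['tcp_pos'],s['contact_force'])
t=snap('side','s7.png')
g=t[195:255,255:320]
cv2.imwrite('pics/g7.png',cv2.resize(g,(650,600),interpolation=cv2.INTER_CUBIC))
y=np.array([-.235,.972,0])
p=s['tcp_pos'];print(proj('side',[p+47*y+[0,0,31],p-30*y+[0,0,31],p+47*y+[0,0,0]]))
E
```

```text
[566.29474968 -44.74516437 -18.25165917] [ 0.32344224 -0.10567808 -0.02075922]
[[281.67962626 247.03079345]
 [292.00945998 231.65966192]
 [281.99353472 258.51431012]]
```

View pics/g7.png

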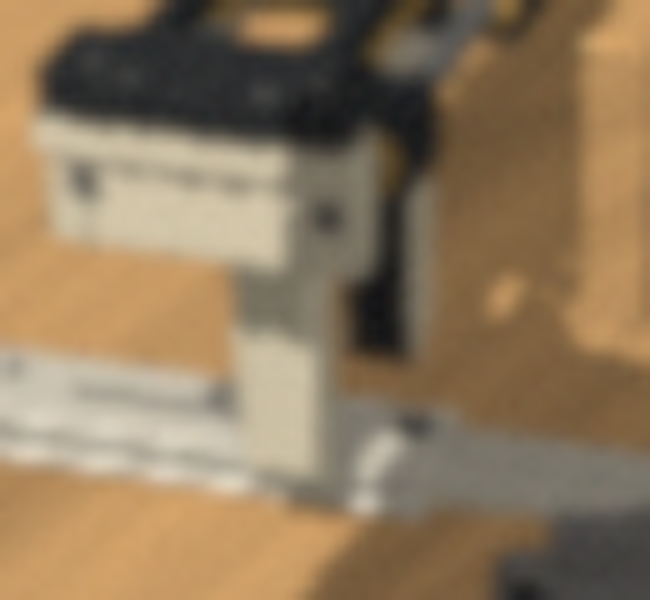

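servo_tool(rot=[[0, 0, 0], [0, 0, 0], [0, 0, 0]], dp=[[0, 0, 5], [0, 0, 9], [0, 0, 9]], grip=[50, 50, 50])

```text
time: 11.7
tcp_pos: [567.0, -46.9, -26.8]
ee_rot: [0.0, -0.119, 0.993, -0.0]
contact_force: [0.0, -0.5, 0.5]
width: 0.541
```

servo_tool(rot=[[0, 0, 0], [0, 0, 0], [0, 0, 0]], dp=[[0, 0, 2], [0, 0, 4], [0, 0, 4]], grip=[50, 50, 50])

```text
time: 12.0
tcp_pos: [566.9, -46.9, -31.0]
ee_rot: [-0.0, -0.119, 0.993, 0.0]
contact_force: [0.1, 0.1, -0.1]
width: 0.534
```

```bash
python3 - <<'E'
from h import *
s=read_state();print(s['tcp_pos'])
f,e=ft(4);print(f[:3],e[:3])
t=snap('side','s8.png')
h=t[225:262,268:305].astype(int); print(h.min(2)[::2])
E
```

```text
[566.86452081 -46.89108264 -31.04463561]
[0.31274384 0.0866347  0.21401815] [0.13543052 0.21092131 0.17410423]
[[116 117 121 122 126 131 136 140 144 148 151 152 153 155 150 129 108 100
  100  99  99  98  98  91  73  47  47  73  90  88  77  68  65  63  68  78
   85]
 [100  95  94  96  95  95  96  97  96  96  94  99 102 105 108 102  96  97
  102 103 100  88  79  68  51  33  41  72  91  88  75  66  63  64  70  79
   79]
 [ 96  95  94  96  95  94  95  95  94  92  93  94  98  98  96  97  95 100
  105 109 101  75  43  26  25  23  43  72  92  86  73  65  63  63  62  63
   64]
 [135 129 128 123 120 117 111 107 100  94  93  93  97  95  98  97  97  99
  105 108 101  76  43  26  19  24  43  73  90  88  71  65  62  62  65  64
   66]
 [167 170 171 171 170 167 161 148 126 110 107 108 108 107 111 110 103 103
  109 109 101  78  51  39  33  31  44  70  85  80  67  65  61  64  66  64
   65]
 [160 155 153 153 151 142 129 112 100  98 105 123 141 152 157 156 152 149
  140 123 109 104 104 103  97  88  82  80  84  83  83  83  76  70  66  63
   61]
 [183 179 180 179 176 161 145 137 133 129 123 127 147 159 1
[... 1256 characters left out ...]
  78  65  63  60  60  59  57  60  62  65  64  65  62  65  62  61  64  58
   57]
 [101 100 100 100  99 100 102 104 106 104 102 104 103 103  99  93  82  69
   64  61  59  60  60  60  63  65  64  65  61  61  61  63  61  65  61  60
   56]
 [100 100 101 101 104 104 104 102 101 103 102 102 100  94  83  67  61  60
   59  61  60  60  64  63  66  64  64  61  59  61  64  63  66  67  65  60
   57]
 [100 103 104 105 105 106 102 100 101 101 100  92  80  70  61  60  60  61
   61  62  62  65  64  64  62  60  59  61  65  66  65  65  66  68  67  61
   57]
 [104 103 103 104 101 102 103 103 100  95  81  69  60  61  61  59  62  62
   64  64  64  62  59  62  62  65  65  66  67  65  66  66  66  68  63  60
   59]]
```

servo_tool(rot=[[0, 0, 0], [0, 0, 0], [0, 0, 0], [0, 0, 0]], dp=[[0, 0, 2], [0, 0, 4], [0, 0, 4], [0, 0, 4]], grip=[50, 50, 50, 50])

```text
time: 12.65
tcp_pos: [567.2, -46.7, -34.0]
ee_rot: [0.0, -0.119, 0.993, -0.0]
contact_force: [-0.9, -1.2, 6.9]
width: 0.535
```

servo_tool(rot=[[0, 0, 0], [0, 0, 0], [0, 0, 0], [0, 0, 0], [0, 0, 0], [0, 0, 0]], dp=[[0, 0, -3], [0, 0, -3], [0, 0, -3], [0, 0, -3], [0, 0, -3], [0, 0, -3]], grip=[50, 20, 20, 20, 20, 20], squeeze=20)

```text
time: 13.25
tcp_pos: [566.9, -46.8, -32.0]
ee_rot: [-0.0, -0.119, 0.993, 0.0]
contact_force: [-0.1, 0.6, -0.8]
width: 0.363
```

```bash
python3 - <<'E'
from h import *
s=read_state();print(s['tcp_pos'],s['width']*93,s['contact_force'])
# tray centre from rim corners and rib ends
print('lift over rib'); plan((556.8,320,60),103.6)
E
```

```text
[566.8946883  -46.75440578 -32.04487376] 33.73624653902995 [-0.10503572  0.61476339 -0.82490642]
lift over rib
t 13.25 rot [ 0.0002 -0.0003  0.0008] dp [-76.7 358.8 -92. ]
```

```bash
python3 - <<'E'
from h import *
np.set_printoptions(precision=1,suppress=True)
im=cv2.cvtColor(cv2.imread('pics/top0.png'),cv2.COLOR_BGR2GRAY).astype(np.float32)
c=np.array([556.8,320.]);a=np.radians(13.6);ux=np.array([np.cos(a),np.sin(a)]);uy=np.array([-ux[1],ux[0]])
for off in(-40,-15,-5,15,40):
    t=np.arange(-24,25,2.);P=np.c_[c+np.outer(t,ux)+off*uy,np.full(len(t),36.)]
    q=proj('top',P).astype(np.float32)
    print(off,cv2.remap(im,q[:,0].reshape(1,-1),q[:,1].reshape(1,-1),1)[0].astype(int))
print(t.astype(int))
E
```

```text
-40 [149 148 148 149 149 144 109  83  77  98 127 145 149 148 148 149 148 148
 149 149 149 149 148 149 148]
-15 [148 149 149 149 148 145 101  80  76  97 128 146 149 147 149 149 146 148
 149 149 149 149 149 150 151]
-5 [126 143 148 147 145 148 109  83  77  96 132 148 150 148 148 149 148 139
 126 121 119 118 123 119 119]
15 [147 146 148 148 147 134 104  82  80  94 139 148 149 150 150 149 150 151
 150 151 150 150 151 151 151]
40 [148 147 147 147 147 136 108  84  80  98 140 150 151 153 152 150 148 147
 147 148 149 149 148 148 148]
[-24 -22 -20 -18 -16 -14 -12 -10  -8  -6  -4  -2   0   2   4   6   8  10
  12  14  16  18  20  22  24]
```

servo_tool(rot=[[0, 0, 0], [0, 0, 0], [0, 0, 0], [0, 0, 0], [0, 0, 0], [0, 0, 0], [0, 0, 0], [0, 0, 0], [0, 0, 0], [0, 0, 0], [0, 0, 0], [0, 0, 0], [0, 0, 0], [0, 0, 0], [0, 0, 0]], dp=[[0, 0, -20], [0, 0, -45], [0, 0, -75], [0, 0, -102], [-10, 40, -102], [-20, 80, -102], [-30, 120, -102], [-40, 165, -102], [-50, 210, -102], [-60, 255, -102], [-70, 300, -102], [-77, 340, -102], [-77, 359, -102], [-77, 359, -102], [-77, 359, -102]], grip=[20, 20, 20, 20, 20, 20, 20, 20, 20, 20, 20, 20, 20, 20, 20])

```text
time: 14.75
tcp_pos: [557.0, 319.0, 69.5]
ee_rot: [-0.0, -0.119, 0.993, -0.001]
contact_force: [0.7, -0.7, -1.6]
width: 0.36
```

```bash
python3 - <<'E'
from h import *
s=read_state();print(s['tcp_pos'],s['width']*93,s['contact_force'])
plan((557.3,320,6),103.6)
E
```

```text
[557.04918557 319.04859276  69.52054137] 33.46407685046215 [ 0.72456965 -0.71600671 -1.58622463]
t 14.75 rot [-0.002  -0.001   0.0012] dp [-0.5  1.  63.5]
```

servo_tool(rot=[[0, 0, 0], [0, 0, 0], [0, 0, 0], [0, 0, 0], [0, 0, 0]], dp=[[0, 0, 25], [0, 0, 45], [0, 0, 58], [0, 0, 64], [0, 0, 64]], grip=[20, 20, 20, 20, 20])

```text
time: 15.25
tcp_pos: [557.4, 318.8, 5.5]
ee_rot: [-0.001, -0.118, 0.993, -0.001]
contact_force: [0.7, 0.0, -1.3]
width: 0.357
```

servo_tool(rot=[[0, 0, 0], [0, 0, 0]], dp=[[0, 0, 2], [0, 0, 2]], grip=[20, 20])

```text
time: 15.45
tcp_pos: [557.6, 320.6, 4.9]
ee_rot: [0.001, -0.119, 0.993, 0.0]
contact_force: [0.2, 0.7, -0.9]
width: 0.36
```

servo_tool(rot=[[0, 0, 0], [0, 0, 0], [0, 0, 0]], dp=[[0, 0, 1.5], [0, 0, 1.5], [0, 0, 1.5]], grip=[20, 20, 20])

```text
time: 15.75
tcp_pos: [557.7, 320.8, 4.0]
ee_rot: [0.001, -0.119, 0.993, 0.0]
contact_force: [-0.6, -0.6, 4.5]
width: 0.357
```

```bash
python3 - <<'E'
from h import *
print(ft(3)[0][:3],read_state()['tcp_pos']); snap('side','s9.png')
E
```

```text
[-0.73078713 -0.45174071  6.37138934] [557.69294794 320.81155799   3.93711382]
```

servo_tool(rot=[[0, 0, 0], [0, 0, 0], [0, 0, 0], [0, 0, 0], [0, 0, 0], [0, 0, 0], [0, 0, 0], [0, 0, 0], [0, 0, 0]], dp=[[0, 0, -1], [0, 0, -1], [0, 0, -1], [0, 0, -1], [0, 0, -1], [0, 0, -1], [0, 0, -1], [0, 0, -1], [0, 0, -1]], grip=[20, 34, 36, 38, 40, 40, 40, 40, 40])

```text
time: 16.85
tcp_pos: [557.2, 320.3, 3.7]
ee_rot: [0.0, -0.119, 0.993, 0.0]
contact_force: [0.3, -0.1, 0.3]
width: 0.43
```

```bash
python3 - <<'E'
from h import *
b=snap('side','s10.png');a=cv2.imread('pics/s9.png')
for k in range(6): read_camera('top')
c=snap('side','s11.png')
print(np.abs(b.astype(int)-c).sum(2).max())
f=lambda i:cv2.resize(i[240:380,70:290],(800,509))[:,:]
v=np.vstack([cv2.resize(a[250:360,80:280],(545,300)),cv2.resize(c[250:360,80:280],(545,300))])
cv2.imwrite('pics/g8.png',v)
E
```

```text
55
```

View pics/g8.png

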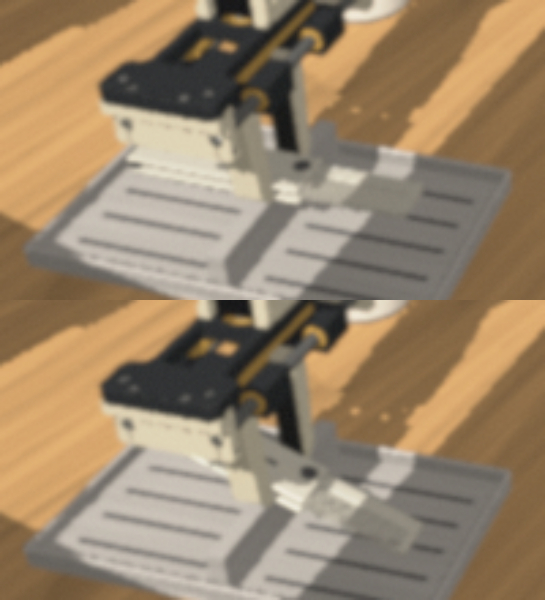

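```bash
python3 - <<'E'
from h import *
np.set_printoptions(precision=1,suppress=True)
c=np.array([557.3,320.1]);a=np.radians(13.6);ux=np.array([np.cos(a),np.sin(a)]);uy=np.array([-ux[1],ux[0]])
for uv in((226.1,342.8),(234.1,329.6)):
  for z in(6,12):
    p=onz('side',uv,z)[:2]-c;print(z,p@ux,p@uy)
# level reference (s9): tip corners predicted
for dx,z in((-94,39),(-94,45)):
    print(proj('side',[(*(c+dx*ux+s*15*uy),z) for s in(1,-1)]))
th=np.radians(21)
# tilted, no slip: pivot near edge (x=-6,z=36) at comb x = +5
for k,dz in((90,3),(90,9)):
    X=-6-k*np.cos(th)-dz*np.sin(th)*1;Z=36-k*np.sin(th)+dz*np.cos(th)
    print(X,Z,proj('side',[(*(c+X*ux+s*15*uy),Z) for s in(1,-1)]))
im=cv2.imread('pics/s11.png').astype(int)[322:350,212:246].min(2)
for r in im[::2]:print(*[f'{v:3d}' for v in r])
E
```

```text
6 -87.49886571696416 11.65113620973108
12 -90.79786198763622 17.613541556449626
6 -86.55978089511837 -23.42130387121415
12 -89.86910217785439 -17.073285469609303
[[227.2 329.8]
 [234.7 318.6]]
[[226.9 327. ]
 [234.4 315.9]]
-91.09734223338407 6.5476258204145825 [[227.2 344.3]
 [234.5 332.9]]
-93.24754993065586 12.149108379397793 [[228.1 342. ]
 [235.4 330.6]]
192 178 152 131 125 132 140 155 165 162 144 125 115 113 111 114 112 114 113 111 112 109 108 106 103 101  98  96  89  87  86  83  83  83
172 144 133 126 128 127 129 124 122 116 113 111 113 112 112 112 109 111 112 113 111 110 111 110 112 113 113 112 113 109 112 109 110 106
124 122 121 124 126 129 128 128 126 127 126 122 120 116 113 112 113 113 112 112 112 111 112 113 112 112 111 110 110 110 110 111 112 110
116 116 115 116 118 118 122 124 127 128 130 129 127 127 126 122 119 115 110 105 106 105 110 109 111 112 113 112 111 111 113 110 112 111
118 117 117 116 116 114 115 118 118 120 122 123 127 127 128 128 126 124 123 114 104  95  88  84  85  84  88  92  97 103 102 104 105 109
115 114 118 118 119 118 119 116 113 115 114 116 118 119 12
[... 465 characters left out ...]
 110 110 111 112 110
108 109 108 108 108 109 108 108 107 108 109 110 111 115 119 123 125 123 109  94  85  80  82  82  86  90  98  99 101 104 106 109 110 111
109 108 108 111 108 111 109 108 108 109 108 108 111 111 112 116 115 113 109 109 106 103 102 100  97  96  92  87  81  82  94 103 107 109
110 109 110 110 108 109 112 110 110 110 110 110 110 110 108 109 108 110 110 108 109 109 110 110 110 112 108 107 110 108 112 110 110 110
 91  92  98 101 102 105 108 109 109 110 110 110 111 110 112 110 112 108 111 111 112 111 109 110 109 110 109 110 110 110 109 109 107 104
 88  82  81  80  78  79  78  81  83  88  92  97 101 104 103 108 110 109 110 111 112 112 111 112 113 112 111 113 111 112 111 111 110 110
```

```bash
python3 - <<'E'
from h import *
s=read_state();print(s['tcp_pos'],s['joint_pos'])
a=np.radians(13.6);ux=np.array([np.cos(a),np.sin(a),0]);uy=np.array([-ux[1],ux[0],0]);z=np.array([0,0,1.])
E=np.array([557.3,320.3,36])-6*ux;th=np.radians(20.5);e=-ux*np.cos(th)-z*np.sin(th);n=-ux*np.sin(th)+z*np.cos(th)
G=E+5*e+3*n; T=G-33.5*n; print(G,T)
plan(T+35*n,103.6,-20.5,uy)
plan(T,103.6,-20.5,uy)
E
```

```text
[557.1272626  320.28695679   3.69283496] [-0.20332176  0.89126728 -0.63627119  1.60340984  0.65022582  0.8686527
  0.71453699]
[545.89502606 317.54084642  37.05897966] [557.29802126 320.29952129   5.68046132]
t 17.25 rot [ 2.000e-04 -3.578e-01  9.000e-04] dp [ 12.1  -0.  -34.8]
t 17.25 rot [ 2.000e-04 -3.578e-01  9.000e-04] dp [-0.2 -0.  -2. ]
```

servo_tool(rot=[[0, 0, 0], [0, -0.1, 0], [0, -0.22, 0], [0, -0.36, 0], [0, -0.36, 0], [0, -0.36, 0], [0, -0.36, 0], [0, -0.36, 0], [0, -0.36, 0]], dp=[[0, 0, -15], [5, 0, -30], [12, 0, -35], [12, 0, -35], [12, 0, -35], [7, 0, -22], [3, 0, -10], [0, 0, -2], [0, 0, -2]], grip=[46, 50, 50, 50, 50, 50, 50, 50, 50])

```text
time: 18.15
tcp_pos: [557.3, 320.5, 5.4]
ee_rot: [0.178, -0.117, 0.977, 0.021]
contact_force: [-0.2, 0.2, -0.6]
width: 0.539
```

```bash
python3 - <<'E'
from h import *
s=read_state();print(s['tcp_pos'],s['contact_force'])
b=snap('side','s12.png');a=cv2.imread('pics/s11.png')
print(np.abs(a.astype(int)-b)[322:350,205:246].max())
a=np.radians(13.6);plan((557.3,320.3,5.7),103.6,-20.5,(-np.sin(a),np.cos(a),0))
E
```

```text
[557.2903791  320.51768084   5.43039165] [-0.1514736   0.22194893 -0.63046232]
91
t 18.2 rot [0.0004 0.0025 0.0008] dp [ 0.1 -0.3  0.1]
```

```bash
python3 - <<'E'
from h import *
a=cv2.imread('pics/s11.png',0);b=cv2.imread('pics/s12.png',0)
T=a[318:348,200:240]
r=cv2.matchTemplate(b[308:358,190:250],T,cv2.TM_CCOEFF_NORMED);print(cv2.minMaxLoc(r),r[10,10])
d=np.abs(a.astype(int)-b)[318:350:2,190:250:2]
for q in d:print(*[f'{v:2d}' for v in q])
E
```

```text
(-0.33321139216423035, 0.7372888326644897, (0, 0), (10, 10)) 0.73728883
92 80 76 18  1 13 64 75 70 51 23 33 55 66 62 56 54 48 16  1  0  0  3  1  2  2  2  1  1  1
95 92 42 23 33 52 86 83 79 75 72 52 28 51 73 76 65 16  0  1  0  0  0  1  0  0  0  1  1  2
106 65 33 40 29 22 42 72 90 83 79 73 31  6 31 58 34  1  0  0  1  1  0  1  2  1  1  0  0  1
85 44 26  9  2  1  1 12 20 66 87 47  4  2  3  3  1  2  1  3  1  0  1  1  1  1  1  1  2  0
73 40  6  3  1  1  1  1  1 19 34  8  0  2  3  1  1  1  1  1  1  2  3  2  1  1  1  1  1  0
71 68 43  9  3  6  2  1  0  0  0  2  2  1  2  0  2  0  0  0  1  1  0  2  2  1  1  1  0  1
55 71 77 57 32  9  1  0  2  2  0  2  0  0  1  1  0  3  1  1  0  1  1  2  2  1  1  0  1  2
 5 20 37 42  8  1  1  2  1  0  0  0  4  1  1  1  1  1  0  1  1  1  1  2  1  1  1  1  2  1
 0  1  0  1  1  1  1  1  1  1  2  1  1  2  0  1  1  1  0  1  1  1  0  0  1  1  4  0  2  0
 0  2  0  1  0  1  2  1  1  0  2  0  0  1  0  1  1  1  3  0  2  1  1  1  1  1  2  1  0  1
 2  2  1  2  2  1  1  2  0  0  2  0  1  1  1  1  1  2  1  0  1  1  1  0  1  1  0  0  0  1
 1  0  2  1  1  0  2  1  1  2  0  0  2  0  0  0  3  5  0  1  2  3  2  1  1  1  0  2  1  1
 2  1  0  0  2  0  1  0  2  0  1  1  1  0  0  2  1  1  1  0  2  1  1  0  1  1  2  1  3  1
 1  1  1  1  1  1  1  0  0  0  1  1  0  2  2  2  1  1  1  1  1  1  0  1  1  0  1  1  3  2
 1  1  0  1  1  1  0  1  2  2  5  1  2  1  2  1  1  2  1  1  1  1  1  1  0  0  1  1  0  2
 3  0  0  1  1  1  2  1  0  1  0  3  1  4  2  0  1  0  2  1  1  1  1  0  1  1  0  2  1  2
```

servo_tool(rot=[[0, 0, 0], [0, 0, 0], [0, 0, 0], [0, 0, 0], [0, 0, 0], [0, 0, 0], [0, 0, 0], [0, 0.1, 0], [0, 0.24, 0], [0, 0.36, 0], [0, 0.36, 0]], dp=[[0, 0, 0], [0, 0, 0], [0, 0, 0], [0, 0, 0], [0, 0, 0], [0, 0, -15], [0, 0, -40], [0, 0, -50], [0, 0, -50], [0, 0, -50], [0, 0, -50]], grip=[20, 20, 20, 20, 20, 20, 20, 20, 20, 20, 20], squeeze=25)

```text
time: 19.3
tcp_pos: [545.4, 314.5, 51.4]
ee_rot: [0.0, -0.115, 0.993, 0.001]
contact_force: [0.9, -0.9, -1.8]
width: 0.363
```

```bash
python3 - <<'E'
from h import *
s=read_state();print(s['tcp_pos'],s['width']*93)
plan((557.3,320.3,8.5),103.6)
snap('side','s13.png')
E
```

```text
[545.35493148 314.54798372  51.41623631] 33.753513951340224
t 19.3 rot [ 0.0017  0.0007 -0.0078] dp [-12.9   2.8  42.9]
```

servo_tool(rot=[[0, 0, -0.008], [0, 0, -0.008], [0, 0, -0.008], [0, 0, -0.008], [0, 0, -0.008], [0, 0, -0.008]], dp=[[-6, 1, 0], [-13, 3, 15], [-13, 3, 30], [-13, 3, 40], [-13, 3, 43], [-13, 3, 43]], grip=[20, 20, 20, 20, 20, 20])

```text
time: 19.95
tcp_pos: [551.1, 321.8, 8.5]
ee_rot: [-0.001, -0.123, 0.992, -0.0]
contact_force: [0.2, -0.3, 0.3]
width: 0.36
```

```bash
python3 - <<'E'
from h import *
np.set_printoptions(precision=1,suppress=True)
s=read_state();print(s['tcp_pos'],s['contact_force'])
im=snap('side','s14.png'); snap('top','t14.png')
c=np.array([557.3,320.3]);a=np.radians(13.6);ux=np.array([np.cos(a),np.sin(a)]);uy=np.array([-ux[1],ux[0]])
for z in(42,48):print(proj('side',[(*(c+x*ux+q*uy),z) for x in(-84,) for q in(15,-15)]).round(1).tolist())
print(proj('side',[(*(c+106*ux+q*uy),z) for z in(39,51) for q in(17,-17)]).round(1).tolist())
g=im[308:338,212:246].astype(int).min(2)
for r in g[::2]:print(*[f'{v:3d}' for v in r])
E
```

```text
[551.1 321.8   8.5] [ 0.2 -0.3  0.3]
[[221.4, 327.4], [229.1, 316.3]]
[[221.1, 324.5], [228.8, 313.5]]
[[120.7, 309.9], [132.4, 298.6], [119.3, 304.4], [131.2, 293.2]]
107 105 103 102 100 100  98  98  98 114 143 160 162 160 159 157 161 164 160 146 122 106 101 102 104 104 105 104 104 104 103  99  97  93
107 110 108 108 109 108 109 109 116 136 160 174 173 172 171 169 167 169 160 138 112  99  96  94  93  95  94  95  97  98  97  97  99  99
143 133 119 110 108 109 116 133 156 170 179 179 178 179 180 180 181 176 162 136 116 106 107 105 103 103 101  99 101  98  96  96  97  95
177 152 128 118 115 121 126 139 151 157 164 169 169 171 176 175 164 144 122 111 110 110 110 109 110 110 108 111 111 110 108 109 105 107
134 122 118 119 120 119 118 119 120 120 121 123 125 125 131 132 125 116 115 113 111 112 110 111 111 111 111 113 111 112 110 111 111 110
117 114 114 115 115 113 116 118 118 117 117 120 120 119 118 119 118 119 119 115 109 105 107 111 111 111 112 112 112 110 111 110 114 112
117 118 118 116 116 117 117 117 116 116 114 116 116 115 117 116 119 121 118 109  95  86  85  84  84  86  92  97  98 
[... 407 characters left out ...]
 110 109 111 111 111
166 157 157 147 126 115 110 107 107 106 109 111 110 108  99  90  91  94 100 103 102 108 108 112 110 111 109 113 110 110 111 110 111 109
180 170 148 122 112 109 109 111 109 112 110 109 111 110 106 103  99  95  91  87  83  85  82  83  82  82  87  91  98 100 102 104 105 108
164 145 122 110 109 109 109 110 111 111 112 109 112 112 112 112 110 110 112 111 112 111 109 106 104 102  98  95  93  89  85  82  80  78
120 109 110 110 109 110 111 110 111 111 111 111 112 112 110 110 111 109 112 110 111 110 113 110 110 110 109 113 110 111 109 109 107 106
 79  83  80  84  91  92  98 100 102 102 107 109 110 111 110 111 111 112 112 111 110 111 112 111 109 110 111 110 110 111 109 111 109 109
```

```bash
python3 - <<'E'
from h import *
for i in range(3): read_camera('top')
print(read_state()['tcp_pos']);plan((557.3,320.3,7.5),103.6)
E
```

```text
[552.31318525 322.43813518  10.18638907]
t 20.2 rot [0.0005 0.0013 0.0088] dp [-4.3 -3.3  2.7]
```

servo_tool(rot=[[0, 0, 0.009], [0, 0, 0.009], [0, 0, 0.009], [0, 0, 0.009]], dp=[[-4.5, -2, 2], [-4.5, -2, 2], [-4.5, -2, 2], [-4.5, -2, 2]], grip=[20, 20, 20, 20])

```text
time: 20.6
tcp_pos: [556.8, 321.2, 7.5]
ee_rot: [-0.0, -0.118, 0.993, 0.0]
contact_force: [0.2, 0.7, -1.3]
width: 0.359
```

```bash
python3 - <<'E'
from h import *
print(ft(3)[0][:3]);plan((557.3,320.3,5.5),103.6)
im=snap('side','s15.png')
g=im[310:336,206:240].astype(int).min(2)
for r in g[::2]:print(*[f'{v:3d}' for v in r])
E
```

```text
[-0.04383301 -0.49638145 -1.48309538]
t 20.75 rot [ 0.0001 -0.      0.    ] dp [-0.3 -1.2  2. ]
114 111 111 109 109 108 108 111 109 108 109 117 137 162 175 176 178 173 175 173 171 170 167 168 159 139 111  98  95  95  97  95  94  97
180 181 173 159 148 143 143 137 123 118 130 152 170 177 177 178 178 178 179 178 181 180 180 176 162 136 115 106 106 105 105 101 102 101
195 194 193 194 193 193 192 173 146 127 126 136 143 145 151 156 162 168 172 172 174 173 164 143 123 111 110 110 112 108 112 109 110 110
183 190 199 202 197 181 154 132 122 121 118 119 119 117 119 121 124 124 125 129 131 134 126 117 113 110 111 112 112 112 111 111 110 111
157 157 163 159 146 126 117 114 114 116 114 116 118 117 116 117 118 117 119 119 120 117 119 119 110 103 105 105 109 111 110 111 112 111
158 155 150 138 126 117 117 117 118 117 117 117 116 117 117 114 115 118 117 119 119 117 112 104  92  84  82  83  85  84  86  87  92  96
146 135 127 120 118 117 117 118 116 118 117 117 116 117 116 119 118 118 120 120 117 116 113 111 112 112 111 109 109 105 106 102  98  94
120 117 115 117 117 117 118 117 118 116 119 119 120 117 118 118 120 120 117 117 115 114 111 110 110 111 111 111 111 114 111 111 112 112
154 152 142 132 128 128 128 123 118 117 115 114 117 116 118 117 119 116 115 114 112 111 112 113 111 111 113 110 112 110 111 113 112 110
180 177 177 175 173 174 169 159 156 151 127 113 110 108 109 111 109 103  89  84  83  85  92  96  99 100 105 109 109 110 113 112 111 111
178 178 177 178 180 178 178 169 146 124 111 109 109 112 110 111 112 110 108 105 103 102 100  96  91  86  82  84  83  82  84  82  87  92
177 179 181 180 179 177 164 142 122 111 110 109 110 109 110 110 110 111 110 111 112 113 112 111 113 111 112 110 106 107 105 100 100  96
144 152 157 161 154 140 120 111 106 109 108 109 111 111 109 111 111 111 110 111 113 110 110 109 112 110 109 109 110 111 111 112 110 111
```

servo_tool(rot=[[0, 0, 0], [0, 0, 0], [0, 0, 0]], dp=[[0, 0, 1], [0, 0, 2], [0, 0, 2]], grip=[20, 20, 20])

```text
time: 21.1
tcp_pos: [556.9, 321.4, 6.4]
ee_rot: [0.0, -0.118, 0.993, -0.0]
contact_force: [-1.3, -1.1, 4.7]
width: 0.361
```

```bash
python3 - <<'E'
from h import *
print(ft(3)[0][:3],read_state()['tcp_pos'])
E
```

```text
[-1.18757299 -1.28724614  5.23502561] [556.89975556 321.4180497    6.38604106]
```

servo_tool(rot=[[0, 0, 0], [0, 0, 0], [0, 0, 0], [0, 0, 0], [0, 0, 0], [0, 0, 0], [0, 0, 0], [0, 0, 0], [0, 0, 0]], dp=[[0, 0, -0.5], [0, 0, -0.5], [0, 0, -0.5], [0, 0, -0.5], [0, 0, -0.5], [0, 0, -0.5], [0, 0, -0.5], [0, 0, -0.5], [0, 0, -0.5]], grip=[32, 33.5, 34.5, 36, 38, 40, 40, 40, 40], squeeze=8)

```text
time: 22.15
tcp_pos: [556.8, 321.3, 6.0]
ee_rot: [0.0, -0.118, 0.993, 0.0]
contact_force: [0.2, 0.1, 0.1]
width: 0.429
```

```bash
python3 - <<'E'
from h import *
for i in range(6): read_camera('top')
print(read_state()['tcp_pos'],read_state()['width']*93)
im=snap('side','s16.png')
g=im[310:336,206:240].astype(int).min(2)
for r in g[::2]:print(*[f'{v:3d}' for v in r])
E
```

```text
[556.80099271 321.26304314   5.98990806] 39.74902785234409
111 110 109 109 110 107 109 109 106 108 108 117 138 162 176 177 175 176 175 171 170 170 168 169 161 138 111  98  94  96  95  95  93  94
169 162 152 143 142 141 135 125 116 116 133 155 171 176 177 179 178 178 180 181 179 181 180 176 161 137 116 106 106 105 102 102 100 100
193 194 193 193 195 194 185 164 138 125 132 142 146 151 158 165 169 173 173 175 178 177 163 144 124 113 109 112 109 111 109 109 113 110
199 202 199 197 190 176 156 131 122 120 119 120 119 120 120 121 123 123 130 131 137 136 126 118 114 110 113 111 111 110 111 112 110 112
161 164 163 164 157 137 119 114 115 114 113 118 118 119 119 118 117 119 120 119 117 119 118 111 105 103 104 105 109 111 110 110 111 110
159 155 150 139 126 117 118 118 118 118 116 115 115 115 117 116 116 116 117 118 119 119 112 103  91  85  83  83  82  85  85  87  93  96
146 137 125 118 118 116 118 118 118 118 118 118 117 119 118 120 118 120 119 119 119 115 114 113 113 112 112 109 109 104 103 102  98  93
117 116 115 115 118 118 118 117 118 118 118 119 118 116 116 118 119 121 118 118 114 111 112 111 111 113 111 111 111 112 111 111 112 113
145 137 125 123 122 120 121 120 119 119 116 115 115 117 114 118 118 115 113 112 111 111 114 113 111 112 113 111 112 113 112 112 112 111
178 175 171 170 168 168 164 156 153 145 128 114 110 112 110 111 108 102  90  83  81  85  90  95  98 103 104 106 110 111 112 111 112 110
178 178 180 180 179 180 178 171 146 122 112 109 109 110 110 112 112 110 108 104 101 104 101  95  93  87  86  83  84  81  84  84  88  90
179 178 178 180 180 176 163 143 119 110 111 110 109 110 112 112 109 109 109 112 110 111 111 112 111 110 112 110 109 104 103 101  99  95
144 151 158 161 156 137 122 109 108 110 112 110 108 112 111 111 111 111 111 112 111 111 109 112 112 110 110 110 109 110 111 111 111 110
```

servo_tool(rot=[[0, 0, 0], [0, 0, 0], [0, 0, 0], [0, 0, 0], [0, 0, 0], [0, 0, 0], [0, 0, 0], [0, 0, 0], [0, 0, 0], [0, 0, 0], [0, 0, 0]], dp=[[0, 0, 0], [0, 0, 0], [0, 0, 0], [0, 0, -5], [0, 0, -20], [0, 0, -50], [0, 0, -90], [0, 0, -130], [0, 0, -150], [0, 0, -150], [0, 0, -150]], grip=[48, 55, 60, 60, 60, 60, 60, 60, 60, 60, 60])

```text
time: 23.6
tcp_pos: [556.8, 321.1, 156.6]
ee_rot: [0.0, -0.118, 0.993, -0.0]
contact_force: [0.6, 1.1, -0.3]
width: 0.643
```

```bash
python3 - <<'E'
from h import *
a=snap('side','s17.png')
for i in range(15): read_camera('top')
b=snap('side','s18.png');t=snap('top','t18.png')
print(read_state()['tcp_pos'],read_state()['time'])
print('motion',np.abs(a.astype(int)-b)[270:345,90:250].max())
g=b[310:336:2,206:240].astype(int).min(2)
for r in g:print(*[f'{v:3d}' for v in r])
# handle end region
print(proj('side',[(557.3+105*.972+q*-.235,320.3+105*.235+q*.972,z) for z in(36,48) for q in(17,-17)]).round(1).tolist())
for r in b[286:316:2,108:146].astype(int).min(2):print(*[f'{v:3d}' for v in r])
E
```

```text
[556.79594198 321.2484675  156.03173293] 24.5
motion 27
168 168 166 168 167 168 167 168 169 169 169 168 168 169 166 166 165 165 163 162 161 160 159 159 149 130 104  92  90  88  88  88  88  89
176 174 169 166 169 173 172 168 165 165 166 166 167 168 169 168 169 170 169 168 169 170 171 167 153 127 107 103  99  99  98  95  95  95
182 182 183 181 184 184 178 162 141 128 129 132 137 142 149 155 158 159 161 164 166 166 156 135 115 106 102 104 103 105 101 102 103 104
185 190 190 187 181 165 143 127 113 111 110 110 112 114 112 113 115 114 120 123 127 125 118 114 108 106 105 105 104 105 104 105 104 106
151 151 151 154 145 127 112 111 106 107 107 110 111 110 110 111 112 111 111 112 112 111 110 108 100  98  98  99 101 103 105 104 104 105
147 145 145 132 119 112 111 110 112 110 111 109 109 111 109 107 110 110 110 110 113 112 106  95  85  78  79  79  77  79  81  80  85  90
137 127 117 112 112 112 110 108 111 109 108 111 110 111 111 110 111 114 113 110 111 108 107 105 105 105 104 103 103 100  97  96  93  89
111 109 108 110 112 109 111 110 110 111 108 110 110 111 112 110 113 112 110 111 108 106 105 
[... 2368 characters left out ...]
 181 187 186 183 182 180 182 183 181 182 179 181 181 181 182 182 182 181 181 181 177 175 172
102 104 104 100 101 102 102 103 105 106 106 107 118 133 144 152 162 173 184 188 190 188 192 191 191 190 187 187 184 183 182 183 181 182 182 179 182 181
102 101 100 102 103 103 104 103 105 104 115 135 143 138 127 126 122 127 142 161 170 175 175 174 175 173 178 185 190 194 192 192 191 193 190 190 189 187
101 101 103 103 103 103 100 102 115 133 143 139 122 113 125 136 149 164 178 191 192 192 190 190 190 188 188 184 178 176 174 176 178 174 173 175 182 183
104 103 100  96  97  99 116 134 143 137 121 106  98 102 114 132 152 164 167 168 165 165 169 173 175 174 172 174 178 188 191 188 189 188 190 190 189 187
```

```bash
python3 - <<'E'
from h import *
b=cv2.imread('pics/s18.png').astype(int);c=snap('side','s19.png').astype(int);print('motion',np.abs(b-c)[270:345,90:250].max())
s0=cv2.imread('pics/side0.png',0);c8=c.astype(np.uint8);c8=cv2.cvtColor(c8,6)
for n,(x0,y0,x1,y1) in dict(box=(188,220,235,260),timer=(298,240,342,280),key=(335,180,352,212)).items():
    r=cv2.matchTemplate(c8[y0-5:y1+5,x0-5:x1+5],s0[y0:y1,x0:x1],cv2.TM_CCOEFF_NORMED);print(n,cv2.minMaxLoc(r)[1::2])
job_done()
E
```

```text
motion 16
box (0.958520233631134, (5, 5))
timer (0.9964203834533691, (5, 5))
key (0.9475929737091064, (5, 5))
the job is handed in; nothing more can be done
```

I laid the comb across the drip tray's rib, balanced and let go, and handed the job in at about 24.5 s of the 72 s. `job_done()` gives no verdict, so everything below comes from my own last checks.

**What I did:**
- **First grasp:** it closed on nothing because the real fingertips sit about 33 mm behind the reported TCP. I allowed for that from then on.
- **Laying it flat:** I lifted the comb out of the front slot, tipped it flat on clear counter and gripped it again across its width.
- **First try on the rib:** set down at about mid length, it tipped toward the blade.
- **Second try:** I gripped it about 10–11 mm to the blade side of its middle and set that point on the rib. It stayed level when I opened the fingers.

**Last checks (side view, after backing off about 150 mm):**
- **Level:** both comb ends lie within 1–2 px of where a level comb should appear.
- **Still:** the tip matched the frame taken just after letting go. Frame differences were 27, then 16 grey levels, probably from the whole picture changing in brightness and image noise.
- **Bystanders:** the trinket box, timer and key matched their starting positions to the pixel.

**What disagreed:** the wrist force and torque readings were too noisy to give the balance point, so I found it by trying. I had used all 12 picture views by then, so these final checks are numeric only.

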